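# Plug the mincer's throat and hold the run handle on fast

## Robot

A 7-joint arm with a two-finger parallel gripper is mounted at the origin on the work surface. World frame = base frame: x ahead of the robot, y to its left, z up, the work surface at z = 0. Lengths are in m, angles in rad, forces in N, time in s.
With the tool pointing down it reaches from about 0.425 to 0.8 m from the base axis. Payload 8.3 kg.
Tool frame: the origin (TCP) lies on the front face of the gripper's body, between the roots of the fingers; the fingertips stand 73 mm ahead of it and the grasp point (between the pads) lies ahead of it (ctrl.tcp_to_grasp is the z of the grasp point in the tool frame, in m); z points along the fingers, x is the direction in which the jaws open and shut, and the axes are right-handed (so a half turn about z gives the same grasp; the last joint's range is limited). The gripper opens to 85 mm and grips with 20 to 120 N. Pads are 22 mm wide; open, the fingers measure 114 mm over their backs; the gripper's body (76 mm by 85 mm) begins 54 mm behind the grasp point. The pads swing forward as they close: fully open they stand 13 mm farther back than shut.
Start: joints at [1.265, 0.383, 0.016, 1.37, -0.006, 1.388, -0.046], TCP at [0.15, -0.607, 0.304] pointing down, gripper open.
Joint ranges: [-2.95, 2.95], [-0.25, 2.06], [-1.52, 1.56], [0.18, 2.33], [-1.44, 4.58], [0.02, 2.06], [-3.01, 3.01]. Speed limits (rad/s): [2.39, 2.39, 3.01, 3.01, 3.14, 3.14, 3.14].

## Interface

Orientations are given as a rotation vector (axis times angle).
In Python, from rig import sensors, get_image, camera_info, order, ctrl gives the robot as it stands.
- The arm moves only by the tool drive_tool, never from a script. Its argument "deltas" is a list that holds one entry, the list of rows, each a list of 7 numbers: the turn, a rotation vector about the tool's x, y, z in degrees, then the shift along the tool's x, y, z in mm, then the opening, from 0 (shut) to 1 (fully open). A call has exactly 10 rows; each row is the pose to reach, as a shift and turn from the pose measured when the call began, along the tool's axes at that moment; what a row does not reach only later rows make up. A row lasts 1/12 s, in which the tool goes at most 41.7 mm and 7.16 degrees, less where a joint would pass 70% of its speed; a pose out of reach is approached as far as the arm can. A call with a gripper value outside its range is refused whole. The fingers move at their own pace and stop on an object; "squeeze" is the grip in N (left out, the last holds). Time passes only in rows, so rows that repeat a pose let the fingers close, or fill a call up. It gives the time, the measured TCP pose, the force and the opening at its end, in the units of the state.
- sensors.get_obs(): the state, without advancing time (a new reading comes with each control period).
- get_image(name): name is "side" or "top"; returns the picture (480x640x3 uint8, red, green, blue); there is no depth.
- camera_info(name): a dict with "fovy" (degrees; the focal length in pixels is half the picture's height over the tangent of half this angle, whatever the lens; pixels are square), "cx", "cy" (the principal point, pixels), "R" (3x3) and "t" (3): a world point X has camera coordinates R X + t. Camera axes: x right, y down, z forward; pixel columns grow to the right and rows downward; lengths in m; the calibration is good to about 2 mm. A picture is of the moment at which its call begins. camera_info takes no time and is no camera call.
- order.job_done(): hands the job in, once; it reports no verdict.
The state is a dict: "t": time; "joint_positions": joint angles; "qvel": joint speeds; "tau": joint torques, N m; "position": TCP position; "ee_rot": TCP orientation; "contact_force": force on the tool from outside, world axes, zero at the start; "torque": the same for the moment, N m; "grip_width": finger opening in m.
Only numpy, scipy, OpenCV 4.12 (cv2) and the standard library are available. Lean on these libraries where they do the work, as an engineer would, in place of code of your own. Each camera call takes 0.05 s, during which the arm holds its last target.

## Task

Run the mincer out: lift the white pusher up and off its peg on the utensil rail and lower it, without dropping it, into the feed throat in the mincer's pan until its flange sits flat on the throat's collar, then let go of it. Only when the pusher is home, turn the sprung hold-to-run handle on the switch box clockwise past its first two clicks to the third (the fast run) and hold it there: the handle springs back to off if let go, so finish while still holding it at the third click and clear of the pusher. Leave the hanging scraper, the stack of trays and the honing steel alone.

Things in the scene. Friction and masses are not known exactly. Their poses are not given: they have to be found in the camera images.
- pusher_grip (a point): Centre of the pusher's loop handle: upright, 60 mm tall, 40 mm wide (y), 16 mm thick (x); its hole (24 wide, 42 tall) runs along x. 133 mm above the foot, 48 mm above the flange's underside. z up. It hangs upright by the loop on either peg of the rail; pinch the loop from above across its 40 mm, a finger either side of the peg. Home in the throat this point is 48 mm above the collar.
- pusher: The white plastic pusher, 163 mm tall, about 0.26 kg; origin at the centre of its foot, axes as pusher_grip. From the foot up: round plug 46 mm in diameter, 85 mm long, foot chamfered; splash flange 84 mm in diameter, 8 mm thick; short neck; loop handle.
- utensil_rail: Fixed steel rail on two posts, 280 mm along its y, top 238 mm up; origin on the bench under its middle. Pegs of 8 mm rod at y = +80 and -80 mm, axis 230 mm up, point along its -x (to the robot), level to 75 mm out, then turned up: tip 89 mm out, 10 mm above the peg's top. The pusher hangs 55 mm out: raise it 19 mm (12 to 26 clears tip and peg), then draw it 55 mm or more along -x.
- throat (a point): Centre of the mouth of the mincer's feed throat, on top of its collar: round upright hole 54 mm in diameter (collar 68 mm outside), clear for 90 mm down. The collar stands 6 mm above the floor of a steel pan whose rim is 23 mm above that floor and lies 100 mm before, 220 behind, 120 right and 240 left of the throat. Axes are the mincer's: x away from the robot, y left, z up.
- mincer: The fixed floor-standing steel mincer; origin on the throat's axis at bench height, 146 mm below the throat's mouth; axes as the throat's. Its grey switch box, with the run handle on top, is on its near left side, 190 mm before and 160 mm left of the throat.
- handle_pivot (a point): Point on the run handle's upright axis, level with the middle of its knob, 43 mm above the switch box's top. Round it on the box are pips: a ring at off, then one, two and three studs at the three clicks. This point's axes turn with the handle: its -y points from the axis to the knob.
- handle_knob (a point): Centre of the run handle's knob, 55 mm from the handle's axis: an upright black round grip, 16 mm thick at the foot, 18 mm above, 54 mm tall; its top is 23 mm above this point, the lever's top face 28 mm below. At off it points to the mincer's right (-y); it travels clockwise seen from above, towards the robot. Pinch it from above and carry it round, or push it.
- grip_knob: The same knob, a sleeve that turns freely on its pin at the lever's end; origin at the centre of its lower end, 31 mm below handle_knob.
- run_handle (a joint): Angle of the run handle, rad: 0 at off, growing clockwise seen from above. Clicks at 0.45 (slow), 0.90 (medium) and 1.35 (fast); stop at 1.42. A spring returns it to 0 from everywhere: at the knob about 4 N to start it, 9 N to hold it at the third click, some 2 N more over the bump before each click.
- scraper: A bench scraper hanging on the other peg, 163 mm in all: steel blade 85 mm wide below, black handle with a loop above; origin at the middle of the blade's lower edge. Leave it alone.
- trays: A low stack of empty gold-coloured meat trays, 126 by 182 by 32 mm, on the red board at the robot's front right; origin under its middle. Leave it alone.
- honing_steel: A honing steel with an orange handle, 360 mm long, lying on the red board behind the rail; origin under the handle. Leave it alone.
There are look-alikes about, which are no part of the job. Several things have the shape of the pusher; the one meant has the colours described above.

How it is judged:
On the way, in this order (a step that is already met when the one before it is completed fails the run):
1. the pusher has been lifted off its peg and clear of the rail (x of pusher_grip in the frame of utensil_rail below -0.105 m and height (world z) of pusher_grip above 0.19 m), for 0.1 s.
2. the pusher is home in the throat and let go (horizontal distance between pusher_grip and throat below 0.01 m and z of pusher_grip in the frame of throat below 0.053 m and angle between pusher's own z axis and vertical below 0.08 rad and contact force between pusher and the arm below 0.2 N and contact force between pusher and the fingers below 0.2 N), for 0.2 s.
3. the run handle is held at its third click (value of joint run_handle above 1.24 rad and contact force between grip_knob and the fingers above 1.5 N), for 0.5 s.
At the end, for the whole second after the job is handed in: The fingers hold the run handle's knob (over 1.5 N) at the third click (1.35 rad, no less than 1.24) and the handle is still, while the pusher stands untouched and at rest in the throat: within 10 mm of its axis, its flange within 5 mm of the collar, within 0.08 rad of upright (all of step 2 and all of step 3 and velocity of joint run_handle below 0.2 rad/s and linear speed of pusher below 0.03 m/s); the arm keeps its last pose, push and grip.
It fails at once if the run handle is turned (over 0.25 rad) while the throat is not plugged by the pusher (value of joint run_handle above 0.25 rad and not (horizontal distance between pusher_grip and throat below 0.012 m and z of pusher_grip in the frame of throat below 0.056 m)).
It fails at once if the pusher is dropped down the throat (falls faster than 0.5 m/s) (horizontal distance between pusher_grip and throat below 0.03 m and z of pusher_grip in the frame of throat below 0.13 m and linear speed of pusher above 0.5 m/s).
It fails at once if the hanging scraper is disturbed (moved more than 40 mm) (distance of scraper from where it was at the start of the episode above 0.04 m).
It fails at once if the trays are moved more than 30 mm (distance of trays from where it was at the start of the episode above 0.03 m).
It fails at once if the honing steel is moved more than 30 mm (distance of honing_steel from where it was at the start of the episode above 0.03 m).
It also fails if it takes over 61 s, if anything falls off the work surface, if the arm or the gripper's body presses on something with over 40 N, if the wrist force passes 120 N, or if a joint passes its speed limit or range.

## Working session

There is one attempt and no reset: what is moved stays moved. The work goes in short steps, Python scripts to look and compute and a tool call to move; the robot and the scene stay as the last step left them, time stands still between calls to the robot, and variables do not carry over. Pictures are saved under pics/ and viewed, and the job is handed in when it is done.

Besides the shell and the picture viewer there is one more tool, called as name([rows], argument=value, ...), one row to a line, values as JSON. drive_tool: Moves the arm, as the interface text tells. Its arguments: {"type":"object","properties":{"deltas":{"type":"array","items":{"type":"array","items":{"type":"array","items":{"type":"number"}}}},"squeeze":{"type":"number"}},"required":["deltas"]}

```bash
ls; mkdir -p pics
python3 - <<'E'
from rig import sensors,get_image,camera_info,ctrl
import cv2
print(sensors.get_obs()); print(ctrl.tcp_to_grasp)
for n in("side","top"):
    print(n,camera_info(n)); cv2.imwrite(f"pics/{n}0.png",get_image(n)[:,:,::-1])
E
```

```text
pics
{'t': 0.0, 'joint_positions': array([ 1.26508645,  0.38425162,  0.01639727,  1.37115357, -0.00628707,
        1.38818076, -0.04649661]), 'qvel': array([-0.00175082, -0.00027715, -0.00082824,  0.00139902,  0.00197463,
       -0.00209469, -0.00034503]), 'tau': array([-9.55997639e-04, -6.27605867e+01,  8.43241923e-01, -3.71817362e+01,
        1.63331459e-02,  1.43689857e-02, -4.48948219e-05]), 'position': array([ 0.1502056 , -0.6063174 ,  0.30287078]), 'ee_rot': array([-2.47326036e+00,  1.93528846e+00,  2.45694463e-03]), 'contact_force': array([-0.25975449,  0.50410216,  0.26409481]), 'torque': array([-0.02379994, -0.05668063,  0.03433115]), 'grip_width': 0.08594196330758383}
0.0539
side {'fovy': 53.74440141943224, 'cx': 313.45524497468637, 'cy': 231.16364751997526, 'R': array([[-0.9331132 , -0.35946144, -0.00933944],
       [-0.21047256,  0.56704857, -0.79633989],
       [ 0.2915494 , -0.74110957, -0.60477728]]), 't': array([0.43433311, 0.32037625, 1.08180019])}
top {'fovy': 42.84827854996367, 'cx': 317.10315857792295, 'cy': 231.77054338453607, 'R': array([[-0.01392713, -0.99969765, -0.02026412],
       [-0.9979518 ,  0.01516255, -0.06214747],
       [ 0.06243594,  0.01935707, -0.99786124]]), 't': array([-0.13009932,  0.54915192,  1.63841757])}
```

View pics/side0.png

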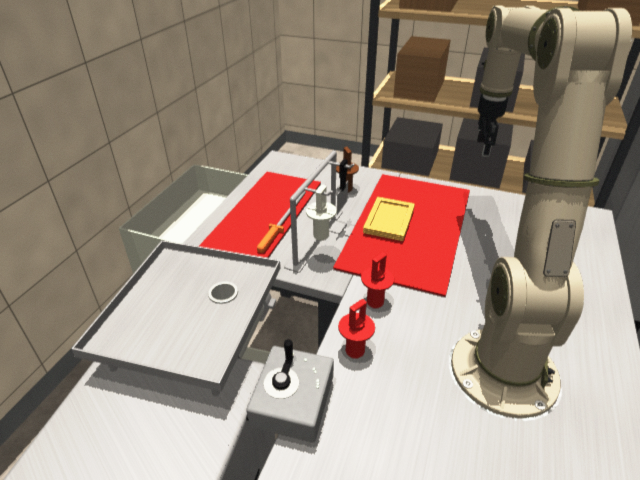

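View pics/top0.png

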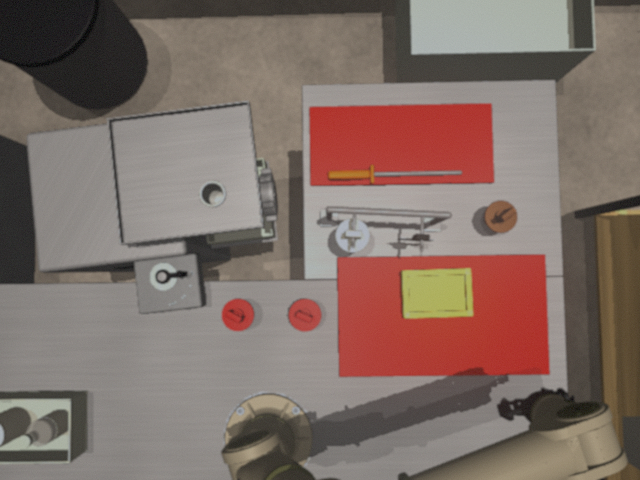

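The side view shows the white pusher hanging at about (321,215), and the top view has it at (352,236). Look-alikes:
- Two red pushers: side (377,280) and (356,330), top (305,314) and (238,314).
- A brown one: side (347,165), top (500,217).
- The black scraper on the other peg: top (415,238).

I choose the white one and check it in close crops.

Run:
```python
import cv2,numpy as np
s=cv2.imread("pics/side0.png");t=cv2.imread("pics/top0.png")
def c(im,x,y,w,h,k): return cv2.resize(im[y:y+h,x:x+w],None,fx=k,fy=k,interpolation=cv2.INTER_CUBIC)
cv2.imwrite("pics/c1.png",c(s,270,140,110,140,4))
cv2.imwrite("pics/c2.png",c(t,300,180,160,100,5))
cv2.imwrite("pics/c3.png",c(s,190,270,160,150,4))
cv2.imwrite("pics/c4.png",c(t,100,150,190,170,4))
```

```text
(no output)
```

View pics/c1.png

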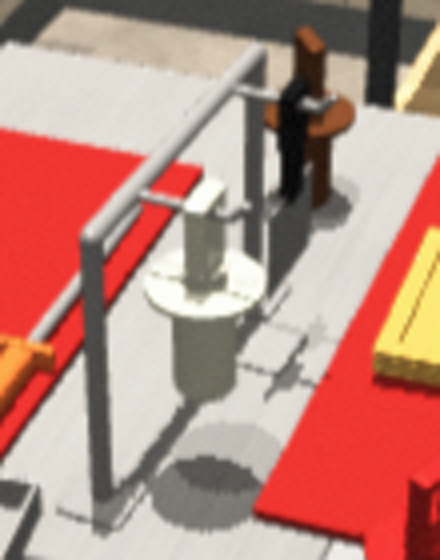

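View pics/c2.png

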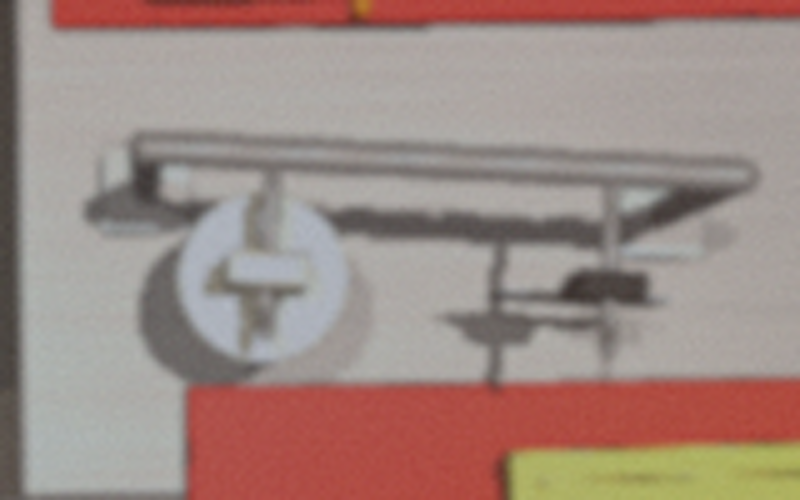

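View pics/c3.png

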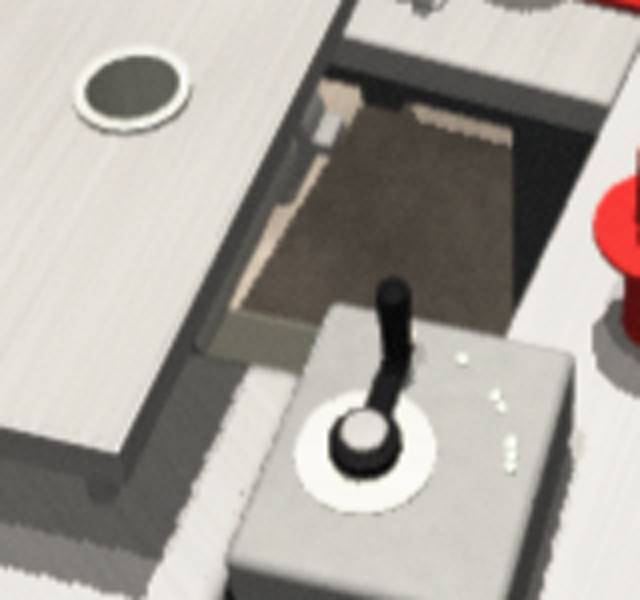

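View pics/c4.png

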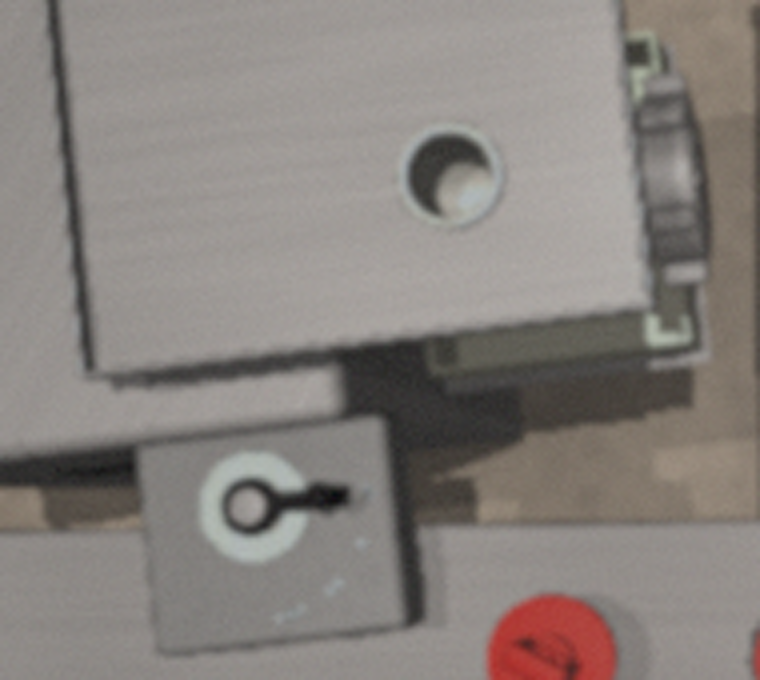

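The crops confirm it: white loop, flange and plug on the left peg, with the black scraper on the right peg. Next I measure.

```bash
cat > h.py <<'E'
import numpy as np,cv2
from rig import camera_info
def ray(n,uv):
    c=camera_info(n);f=240/np.tan(np.radians(c['fovy']/2));R=np.array(c['R']);t=np.array(c['t'])
    d=R.T@np.array([(uv[0]-c['cx'])/f,(uv[1]-c['cy'])/f,1]);return -R.T@t,d/np.linalg.norm(d)
def pl(n,uv,z):
    o,d=ray(n,uv);return (o+d*(z-o[2])/d[2])
def tri(a,b):
    (o1,d1),(o2,d2)=ray('side',a),ray('top',b)
    A=np.stack([d1,-d2],1);s=np.linalg.lstsq(A,o2-o1,rcond=None)[0]
    p,q=o1+s[0]*d1,o2+s[1]*d2;return (p+q)/2,np.linalg.norm(p-q)
def proj(n,X):
    c=camera_info(n);f=240/np.tan(np.radians(c['fovy']/2));p=np.array(c['R'])@X+np.array(c['t'])
    return f*p[0]/p[2]+c['cx'],f*p[1]/p[2]+c['cy']
E
python3 - <<'E'
from h import *
np.set_printoptions(precision=4,suppress=True)
s=cv2.imread("pics/side0.png");t=cv2.imread("pics/top0.png")
# collar/hole
for n,im,(x,y,w,h) in (("side",s,(200,275,45,35)),("top",t,(195,175,35,40))):
    g=cv2.cvtColor(im[y:y+h,x:x+w],cv2.COLOR_BGR2GRAY).astype(int)
    bg=np.median(g); 
    for nm,m in (("bright",g>bg+15),("dark",g<bg-25)):
        cs,_=cv2.findContours(m.astype(np.uint8),cv2.RETR_EXTERNAL,cv2.CHAIN_APPROX_NONE)
        c=max(cs,key=cv2.contourArea);
        if len(c)>5:
            e=cv2.fitEllipse(c);uv=np.array(e[0])+[x,y];print(n,nm,bg,uv,e[1],pl(n,uv,.146))
P=lambda n,x,y,k,a,b:(x+a/k-.5+.5/k,y+b/k-.5+.5/k)
C2=lambda a,b:P('top',300,180,5,a,b)
print("rail ends top z.238",pl('top',C2(135,150),.238),pl('top',C2(752,175),.238))
print("loop top",pl('top',C2(268,268),.243),"flange",pl('top',C2(263,277),.173))
print("loop top tri",tri((270+207/4,140+195/4),C2(268,268)))
print("pegR",pl('top',C2(610,200),.230),"pegL",pl('top',C2(273,182),.23))
C4=lambda a,b:P('top',100,150,4,a,b); C3=lambda a,b:P('side',190,270,4,a,b)
print("knob top tri",tri(C3(394,292),C4(333,495)))
print("hub tri",tri(C3(364,430),C4(249,505)))
E
```

```text
side bright 219.0 [222.5878 291.3006] (18.557676315307617, 27.15517807006836) [0.6411 0.1221 0.146 ]
side dark 219.0 [222.5839 291.4193] (14.966731071472168, 23.523704528808594) [0.6409 0.1224 0.146 ]
top bright 158.0 [218.43   198.7534] (5.004854679107666, 8.793692588806152) [0.6258 0.1057 0.146 ]
top dark 158.0 [210.8034 192.0292] (17.122453689575195, 20.876667022705078) [0.643  0.1248 0.146 ]
rail ends top z.238 [ 0.585  -0.1654  0.238 ] [ 0.5687 -0.4532  0.238 ]
loop top [ 0.5284 -0.2265  0.243 ] flange [ 0.5282 -0.2268  0.173 ]
loop top tri (array([ 0.5276, -0.2268,  0.2428]), np.float64(0.0015588083131564767))
pegR [ 0.5587 -0.388   0.23  ] pegL [ 0.5697 -0.2301  0.23  ]
knob top tri (array([0.442 , 0.1983, 0.1366]), np.float64(0.0036935244028312867))
hub tri (array([0.4348, 0.2598, 0.1033]), np.float64(0.0006676514745424461))
```

```bash
cat >> h.py <<'E'
from scipy.spatial.transform import Rotation as Ro
def goal(obs,P,jaw,tilt=None):
    """turn (deg rotvec) and shift(mm) in the tool frame for TCP position P, tool down, tool x along azimuth jaw(deg), nearest half turn"""
    R0=Ro.from_rotvec(obs['ee_rot']);best=None
    for k in(0,180):
        a=np.radians(jaw+k);x=np.array([np.cos(a),np.sin(a),0]);z=np.array([0,0,-1.])
        R=Ro.from_matrix(np.stack([x,np.cross(z,x),z],1));d=(R0.inv()*R).as_rotvec(True)
        if best is None or np.linalg.norm(d)<np.linalg.norm(best):best=d
    return np.round(best,2),np.round(R0.inv().apply(np.array(P)-obs['position'])*1000,1)
E
python3 - <<'E'
from h import *
from rig import sensors
np.set_printoptions(precision=4,suppress=True)
o=sensors.get_obs();print(Ro.from_rotvec(o['ee_rot']).as_matrix())
C4=lambda a,b:(100+a/4-.375,150+b/4-.375)
print(pl('top',C4(452,175),.146))
for X in((.641,.1222,.146),): print(proj('top',np.array(X)),C4(452,175))
print(goal(o,(.5277,-.2267,.38),86.8))
E
```

```text
[[ 0.2405 -0.9707 -0.0004]
 [-0.9707 -0.2405  0.0017]
 [-0.0017  0.     -1.    ]]
[0.6396 0.1203 0.146 ]
(np.float64(211.8564136168195), np.float64(192.82087953309224)) (212.625, 193.375)
(array([ 0.02,  0.1 , 17.12]), array([-277.9, -457.7,  -76.5]))
```

drive_tool([
  [[0,0,2,-16,-27,-19,1],[0,0,4,-32,-54,-38,1],[0,0,6,-48,-81,-57,1],[0,0,8,-64,-108,-76,1],[0,0,10,-85,-141,-76,1],[0,0,12,-105,-174,-76,1],[0,0,14,-125,-207,-76,1],[0,0,16,-145,-240,-76,1],[0,0,17,-165,-273,-76,1],[0,0,17,-185,-306,-76,1]],
], squeeze=50)

```text
t: 0.93
position: [0.4036, -0.3516, 0.3791]
ee_rot: [-2.159, 2.281, 0.003]
contact_force: [1.4, -0.3, -0.4]
grip_width: 0.0852
```

Run:
```python
from h import *
from rig import sensors
o=sensors.get_obs();print(o['t'],o['position'],goal(o,(.5277,-.2267,.34),86.8))
```

```text
0.9333 [ 0.40364574 -0.35164198  0.37906112] (array([0.06, 0.11, 0.04]), array([-131.5, -117. ,   39.2]))
```

drive_tool([
  [[0,0,0,-28,-25,0,1],[0,0,0,-56,-50,0,1],[0,0,0,-84,-75,0,1],[0,0,0,-110,-98,0,1],[0,0.1,0,-125,-111,0,1],[0,0.1,0,-131.5,-117,10,1],[0,0.1,0,-131.5,-117,25,1],[0,0.1,0,-131.5,-117,39,1],[0,0.1,0,-131.5,-117,39,1],[0,0.1,0,-131.5,-117,39,1]],
])

```text
t: 1.77
position: [0.5266, -0.2277, 0.3389]
ee_rot: [2.156, -2.282, -0.005]
contact_force: [-0.1, -0.3, 0.6]
grip_width: 0.0854
```

Run:
```python
from h import *
from rig import sensors,get_image
o=sensors.get_obs();print(o['t'],o['position'],goal(o,(.5277,-.2267,.267),86.8))
for n,(x,y,w,h),f in(('side',(240,100,160,180),'a1'),('top',(290,150,160,120),'a2')):
    im=get_image(n)[:,:,::-1];cv2.imwrite(f'pics/{f}.png',cv2.resize(im[y:y+h,x:x+w],None,fx=3,fy=3))
```

```text
1.7667 [ 0.52658821 -0.22774134  0.33891084] (array([ 0.22,  0.03, -0.06]), array([-1.1, -1.3, 71.9]))
```

View pics/a1.png

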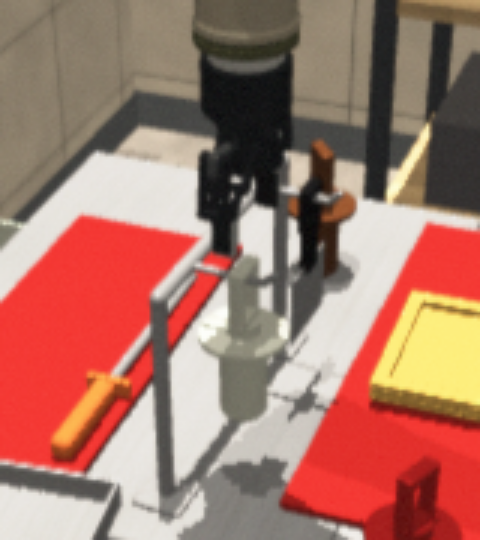

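View pics/a2.png

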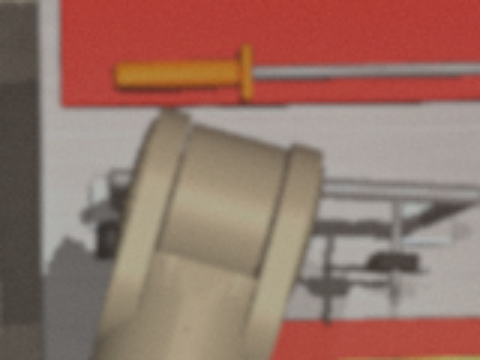

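Side crop: the open jaws straddle the loop from directly above, and the loop top is at crop pixel (243,265). Next I descend and close.

drive_tool([
  [[0,0,0,-1,-1,15,1],[0,0,0,-1,-1,30,1],[0,0,0,-1,-1,45,1],[0,0,0,-1,-1,58,1],[0.2,0,0,-1,-1.3,69,1],[0.2,0,0,-1,-1.3,70,1],[0.2,0,0,-1,-1.3,70,0.7],[0.2,0,0,-1,-1.3,70,0.5],[0.2,0,0,-1,-1.3,70,0.3],[0.2,0,0,-1,-1.3,70,0.2]],
], squeeze=50)

```text
t: 2.7
position: [0.5291, -0.2269, 0.272]
ee_rot: [-2.156, 2.282, -0.006]
contact_force: [-3.5, 9.3, 8.4]
grip_width: 0.0393
```

drive_tool([
  [[0,0,0,0,0,0,0.2],[0,0,0,0,0,0,0.1],[0,0,0,0,0,0,0.1],[0,0,0,0,0,0,0.1],[0,0,0,0,0,0,0.1],[0,0,0,0,0,0,0.1],[0,0,0,0,0,-2,0.1],[0,0,0,0,0,-4,0.1],[0,0,0,0,0,-6,0.1],[0,0,0,0,0,-6,0.1]],
])

```text
t: 3.53
position: [0.5292, -0.2269, 0.2783]
ee_rot: [-2.156, 2.282, -0.007]
contact_force: [0.8, -0.1, -2.8]
grip_width: 0.0396
```

Run:
```python
from h import *
from rig import sensors,get_image
o=sensors.get_obs();print(o['t'],o['position'],o['grip_width'],o['contact_force'],goal(o,o['position'],86.8))
for n,(x,y,w,h),f in(('side',(240,100,160,180),'b1'),):
    im=get_image(n)[:,:,::-1];cv2.imwrite(f'pics/{f}.png',cv2.resize(im[y:y+h,x:x+w],None,fx=3,fy=3))
```

```text
3.5333 [ 0.52915119 -0.22688682  0.27829122] 0.03957814427573214 [ 0.82995649 -0.12418633 -2.82078456] (array([-0.28, -0.06, -0.05]), array([0., 0., 0.]))
```

View pics/b1.png

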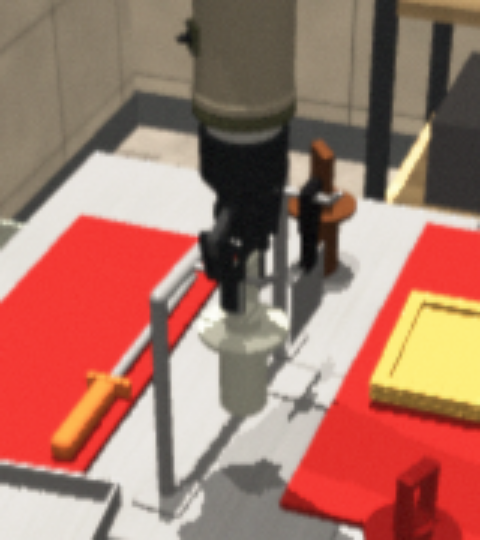

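It is gripped at 39.6 mm, with a 2.8 N load matching the pusher's weight. Next I lift to 19 mm, draw it off along tool +y, then rise.

drive_tool([
  [[0,0,0,0,0,-7,0.1],[0,0,0,0,0,-13,0.1],[0,0,0,0,0,-13,0.1],[-0.2,0,0,0,10,-13,0.1],[-0.2,0,0,0,22,-13,0.1],[-0.2,0,0,0,34,-13,0.1],[-0.2,0,0,0,46,-13,0.1],[-0.2,0,0,0,58,-13,0.1],[-0.2,0,0,0,68,-13,0.1],[-0.2,0,0,0,70,-13,0.1]],
])

```text
t: 4.42
position: [0.4574, -0.2231, 0.2909]
ee_rot: [2.156, -2.284, 0.002]
contact_force: [0.2, 0.5, -3.8]
grip_width: 0.0394
```

Run:
```python
from h import *
from rig import sensors,get_image
o=sensors.get_obs();print(o['t'],o['position'],o['grip_width'],o['contact_force'],goal(o,(.641,.122,.40),86.8))
im=get_image('side')[:,:,::-1];cv2.imwrite('pics/d1.png',cv2.resize(im[100:300,220:420],None,fx=3,fy=3))
```

```text
4.4167 [ 0.45736429 -0.22313278  0.29086738] 0.039384557155589445 [ 0.18697647  0.46174604 -3.77635404] (array([-0.03, -0.08, -0.11]), array([-355. , -163.4, -109.5]))
```

View pics/d1.png

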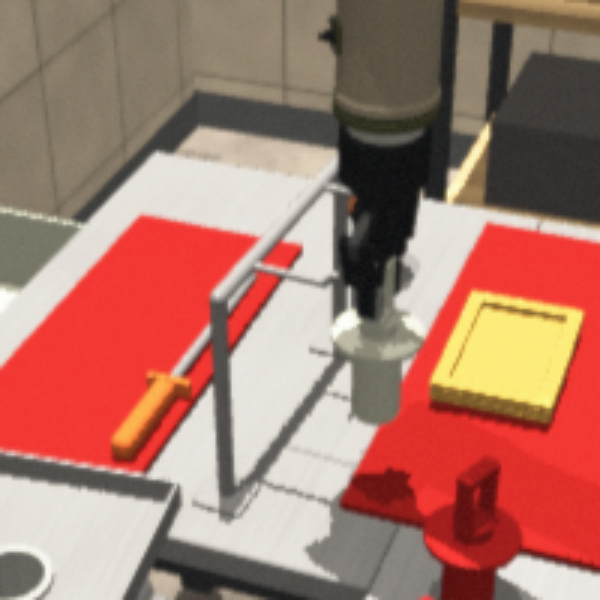

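The pusher is clear of the peg and hangs upright. Next I go up, then left, then forward.

drive_tool([
  [[0,0,0,0,3,-33,0.1],[0,0,0,-5,3,-68,0.1],[0,0,0,-20,2,-100,0.1],[0,0,0,-50,0,-112,0.1],[0,0,0,-85,0,-112,0.1],[0,0,0,-120,0,-112,0.1],[0,0,0,-155,0,-112,0.1],[0,0,0,-190,-5,-112,0.1],[0,0,0,-220,-20,-112,0.1],[0,0,0,-247,-40,-112,0.1]],
])

```text
t: 5.3
position: [0.5119, 0.0242, 0.4037]
ee_rot: [-2.158, 2.282, -0.005]
contact_force: [1.2, -1.1, -2.2]
grip_width: 0.0395
```

Run:
```python
from h import *
from rig import sensors,get_image
o=sensors.get_obs();print(o['t'],o['position'],o['grip_width'],o['contact_force'],goal(o,(.641,.122,.40),86.8))
```

```text
5.3 [0.51193855 0.02423697 0.4036918 ] 0.039503161163150786 [ 1.22810534 -1.05096955 -2.19296027] (array([-0.18, -0.09, -0.01]), array([-104.8, -123.4,    3.9]))
```

drive_tool([
  [[0,0,0,-20,-23,0,0.1],[0,0,0,-42,-48,0,0.1],[0,0,0,-64,-74,0,0.1],[0,0,0,-84,-98,2,0.1],[-0.1,-0.1,0,-96,-113,3,0.1],[-0.2,-0.1,0,-102,-120,4,0.1],[-0.2,-0.1,0,-104.8,-123.4,10,0.1],[-0.2,-0.1,0,-104.8,-123.4,20,0.1],[-0.2,-0.1,0,-104.8,-123.4,20,0.1],[-0.2,-0.1,0,-104.8,-123.4,20,0.1]],
])

```text
t: 6.13
position: [0.6405, 0.1209, 0.383]
ee_rot: [2.156, -2.282, -0.001]
contact_force: [-0.6, 0.0, -2.8]
grip_width: 0.0393
```

Run:
```python
from h import *
from rig import sensors,get_image
o=sensors.get_obs();print(o['t'],o['position'],o['grip_width'],o['contact_force'],goal(o,(.641,.122,.30),86.8))
for n,(x,y,w,h),f in(('side',(140,150,160,180),'e1'),('top',(140,110,160,160),'e2')):
    im=get_image(n)[:,:,::-1];cv2.imwrite(f'pics/{f}_full.png',im);cv2.imwrite(f'pics/{f}.png',cv2.resize(im[y:y+h,x:x+w],None,fx=4-(n=='side'),fy=4-(n=='side')))
```

```text
6.1333 [0.64050863 0.12090337 0.38303357] 0.03931498584564184 [-0.59616244  0.03438995 -2.78146512] (array([ 0.11, -0.05, -0.07]), array([-1.2, -0.6, 83. ]))
```

View pics/e1.png

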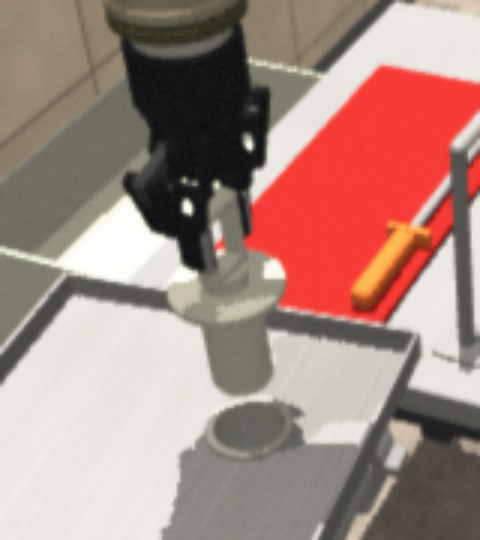

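View pics/e2.png

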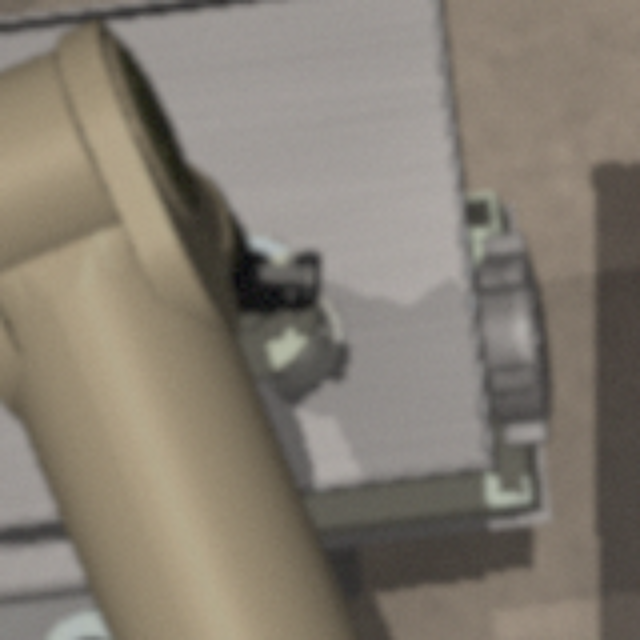

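Run:
```python
from h import *
g=np.array([.6405,.1209,.329])
for d,nm in((.03,'looptop'),(0,'grip'),(-.04,'flange top'),(-.048,'flange bot'),(-.133,'foot')):
    p=g+[0,0,d];s=proj('side',p);t=proj('top',p)
    print(nm,np.round(((s[0]-140)*3,(s[1]-150)*3),0),np.round(((t[0]-140)*4,(t[1]-110)*4),0))
# projected rim of flange top (r42) and foot r23
a=np.linspace(0,2*np.pi,72)
im=cv2.imread('pics/e1_full.png');im=cv2.resize(im,None,fx=3,fy=3)
im2=cv2.resize(cv2.imread('pics/e2_full.png'),None,fx=4,fy=4)
for d,r in((-.04,.042),(-.133,.023)):
    P=[g+[r*np.cos(x),r*np.sin(x),d] for x in a]
    cv2.polylines(im,[np.array([np.array(proj('side',q))*3+1 for q in P]).astype(int)],True,(0,0,255))
    cv2.polylines(im2,[np.array([np.array(proj('top',q))*4+1.5 for q in P]).astype(int)],True,(0,0,255))
cv2.imwrite('pics/e3.png',np.hstack([im[450:990,420:820],im2[500:1040,560:960]]))
```

```text
looptop [210. 197.] [214. 283.]
grip [216. 232.] [226. 291.]
flange top [224. 277.] [241. 301.]
flange bot [225. 286.] [244. 302.]
foot [241. 375.] [274. 322.]
```

View pics/e3.png

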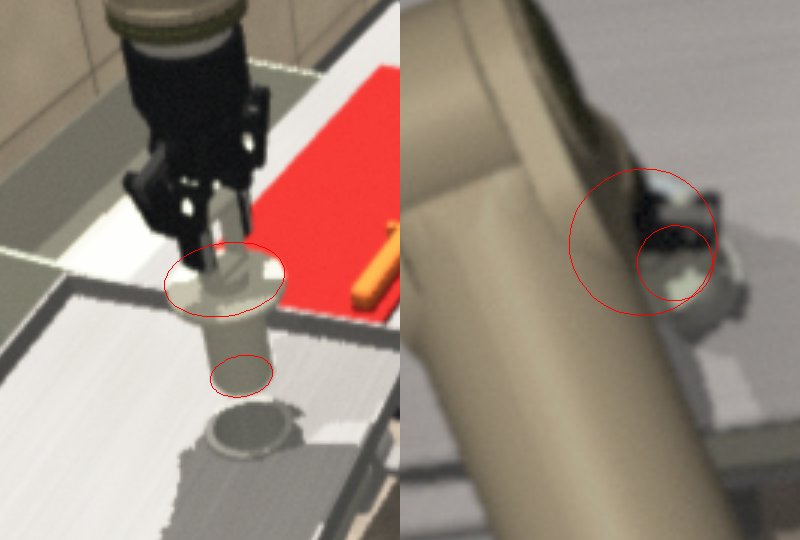

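The side overlay agrees that the pusher is upright under the TCP, with the grip about 59 mm below the TCP. The top-view blob at (685,270) is the shaded throat. Next I lower to just above the collar and look again.

drive_tool([
  [[0,0,0,0,0,8,0.1],[0,0,0,0,0,16,0.1],[0,0,0,0,0,24,0.1],[0,0,0,0,0,32,0.1],[0.1,0,0,-0.5,0,37,0.1],[0.1,0,0,-0.5,0,38,0.1],[0.1,0,0,-0.5,0,38,0.1],[0.1,0,0,-0.5,0,38,0.1],[0.1,0,0,-0.5,0,38,0.1],[0.1,0,0,-0.5,0,38,0.1]],
])

```text
t: 7.07
position: [0.6409, 0.1216, 0.347]
ee_rot: [-2.156, 2.283, -0.003]
contact_force: [-0.5, -0.2, -2.3]
grip_width: 0.0391
```

```bash
cat > ov.py <<'E'
from h import *
from rig import sensors,get_image
import sys
o=sensors.get_obs();R=Ro.from_rotvec(o['ee_rot']);print(o['t'],o['position'],o['grip_width'],o['contact_force'],goal(o,(.641,.122,.25),86.8))
g=o['position']-[0,0,.059];a=np.linspace(0,2*np.pi,72)
im=get_image('side')[:,:,::-1];cv2.imwrite(f'pics/{sys.argv[1]}_raw.png',im)
k=6;im=cv2.resize(im,None,fx=k,fy=k,interpolation=cv2.INTER_CUBIC);raw=im.copy()
T=np.array([.641,.1222,.146])
for c,d,r,col in((g,-.04,.042,(0,0,255)),(g,-.133,.023,(0,0,255)),(T,0,.034,(255,0,0)),(T,0,.027,(255,0,0))):
    P=[c+[r*np.cos(x),r*np.sin(x),d] for x in a]
    cv2.polylines(im,[np.array([np.array(proj('side',q))*k+(k-1)/2 for q in P]).astype(int)],True,col)
x,y=175*k,220*k
cv2.imwrite(f'pics/{sys.argv[1]}.png',np.hstack([z[y:y+85*k,x:x+66*k] for z in(raw,im)]))
E
python3 ov.py f1
```

```text
7.0667 [0.64092202 0.12163069 0.34703847] 0.03908296670228612 [-0.5200744  -0.22014249 -2.34851199] (array([-0.17,  0.  , -0.07]), array([-0.4,  0.2, 97. ]))
```

View pics/f1.png

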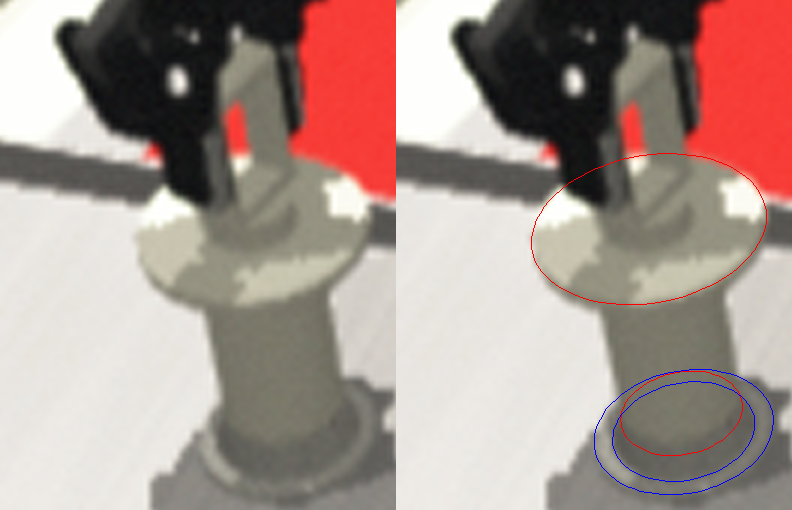

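The pusher is well aligned: foot and collar ellipses are concentric to within about 1 mm. I start inserting slowly.

drive_tool([
  [[0,0,0,0,0,3,0.1],[0,0,0,0,0,6,0.1],[0,0,0,0,0,9,0.1],[0,0,0,0,0,12,0.1],[0,0,0,0,0,16,0.1],[0,0,0,0,0,20,0.1],[0,0,0,0,0,24,0.1],[0,0,0,0,0,28,0.1],[0,0,0,0,0,30,0.1],[0,0,0,0,0,30,0.1]],
])

```text
t: 7.95
position: [0.6408, 0.1215, 0.3162]
ee_rot: [-2.156, 2.283, -0.002]
contact_force: [1.4, 0.2, -2.5]
grip_width: 0.0394
```

```bash
python3 ov.py f2
```

```text
7.95 [0.64081668 0.12147192 0.31615569] 0.03944500932438992 [ 1.4225479   0.23230904 -2.52825576] (array([-0.1 , -0.02, -0.07]), array([-0.6, -0. , 66.2]))
```

View pics/f2.png

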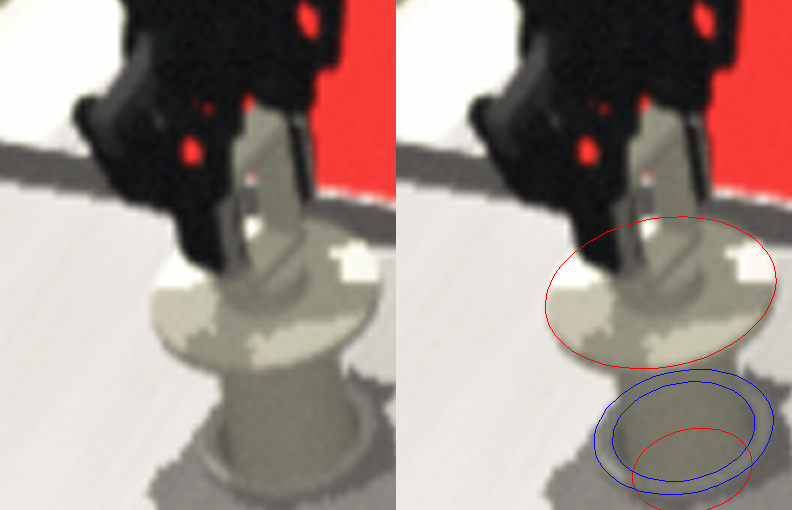

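The plug is inside the mouth and the load is still only its weight. I continue down.

drive_tool([
  [[0,0,0,0,0,6,0.1],[0,0,0,0,0,12,0.1],[0,0,0,0,0,18,0.1],[0,0,0,0,0,24,0.1],[0,0,0,0,0,30,0.1],[0,0,0,0,0,36,0.1],[0,0,0,0,0,42,0.1],[0,0,0,0,0,47,0.1],[0,0,0,0,0,51,0.1],[0,0,0,0,0,51,0.1]],
])

```text
t: 8.83
position: [0.6407, 0.1214, 0.2645]
ee_rot: [-2.157, 2.284, -0.002]
contact_force: [0.0, -0.5, -3.7]
grip_width: 0.0395
```

drive_tool([
  [[0,0,0,0,0,1,0.1],[0,0,0,0,0,2,0.1],[0,0,0,0,0,3,0.1],[0,0,0,0,0,4,0.1],[0,0,0,0,0,5,0.1],[0,0,0,0,0,6,0.1],[0,0,0,0,0,7,0.1],[0,0,0,0,0,8,0.1],[0,0,0,0,0,9,0.1],[0,0,0,0,0,9,0.1]],
])

```text
t: 9.67
position: [0.6406, 0.1213, 0.2552]
ee_rot: [2.157, -2.284, 0.001]
contact_force: [0.8, -0.8, -2.4]
grip_width: 0.0392
```

```bash
python3 ov.py f3
```

```text
9.6667 [0.64063594 0.121338   0.25515303] 0.03917210297712432 [ 0.8139848 -0.7951182 -2.3970114] (array([-0.03, -0.04, -0.07]), array([-0.7, -0.3,  5.2]))
```

View pics/f3.png

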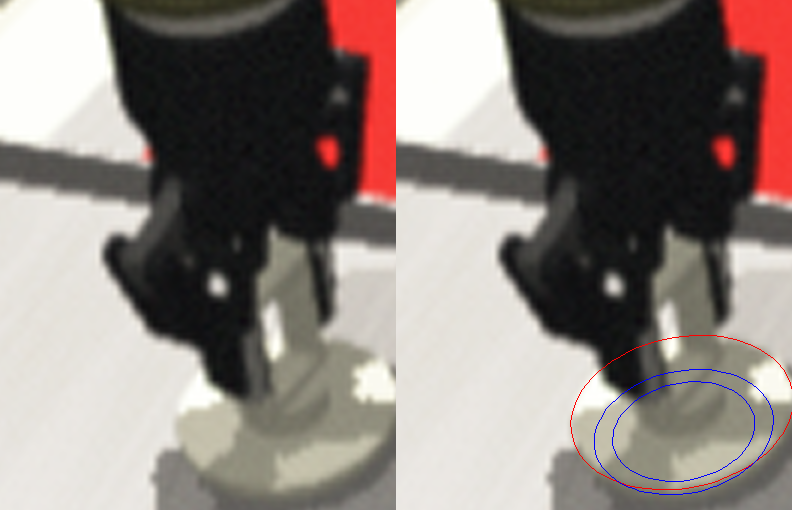

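drive_tool([
  [[0,0,0,0,0,0.5,0.1],[0,0,0,0,0,1,0.1],[0,0,0,0,0,1.5,0.1],[0,0,0,0,0,2,0.1],[0,0,0,0,0,2.5,0.1],[0,0,0,0,0,3,0.1],[0,0,0,0,0,3,0.1],[0,0,0,0,0,3,0.1],[0,0,0,0,0,3,0.1],[0,0,0,0,0,3,0.1]],
])

```text
t: 10.55
position: [0.6407, 0.1213, 0.2524]
ee_rot: [2.157, -2.284, 0.001]
contact_force: [-0.5, -1.2, -0.6]
grip_width: 0.0398
```

drive_tool([
  [[0,0,0,0,0,0.5,0.1],[0,0,0,0,0,1,0.1],[0,0,0,0,0,1.5,0.1],[0,0,0,0,0,2,0.1],[0,0,0,0,0,2,0.1],[0,0,0,0,0,2,0.1],[0,0,0,0,0,2,0.1],[0,0,0,0,0,2,0.1],[0,0,0,0,0,2,0.1],[0,0,0,0,0,2,0.1]],
])

```text
t: 11.38
position: [0.6406, 0.1214, 0.2523]
ee_rot: [-2.156, 2.283, -0.003]
contact_force: [-6.3, -2.3, 10.5]
grip_width: 0.0395
```

The upward 10 N at TCP z=0.252 shows the flange on the collar (0.253 expected). I release gradually.

drive_tool([
  [[0,0,0,0,0,-1,0.1],[0,0,0,0,0,-1,0.2],[0,0,0,0,0,-1,0.5],[0,0,0,0,0,-1,0.6],[0,0,0,0,0,-1,0.8],[0,0,0,0,0,-1,0.9],[0,0,0,0,0,-1,0.95],[0,0,0,0,0,-1,0.95],[0,0,0,0,0,-1,0.95],[0,0,0,0,0,-1,0.95]],
])

```text
t: 12.22
position: [0.6406, 0.1214, 0.2533]
ee_rot: [-2.156, 2.283, -0.003]
contact_force: [0.8, -0.3, -0.1]
grip_width: 0.0808
```

drive_tool([
  [[0,0,0,0,0,-10,0.95],[0,0,0,0,0,-24,0.95],[0,0,0,0,0,-40,0.95],[0,0,0,0,0,-60,0.95],[0,0,0,0,0,-85,0.95],[0,0,0,0,15,-105,0.95],[0,0,0,0,40,-110,0.95],[0,0,0,0,70,-110,0.95],[0,0,0,-10,100,-110,0.95],[0,0,0,-20,125,-110,0.95]],
])

```text
t: 13.05
position: [0.5151, 0.1487, 0.3642]
ee_rot: [-2.155, 2.284, -0.005]
contact_force: [0.8, 0.3, 0.8]
grip_width: 0.0812
```

Run:
```python
from h import *
from rig import sensors,get_image
o=sensors.get_obs();print(o['t'],o['position'],o['grip_width'],o['contact_force'])
im=get_image('side')[:,:,::-1];cv2.imwrite('pics/g1.png',im)
k=6;b=cv2.resize(im,None,fx=k,fy=k,interpolation=cv2.INTER_CUBIC)
a=np.linspace(0,2*np.pi,72);r=.042
for z in(.146,.154):
    P=[np.array([.641+r*np.cos(x),.122+r*np.sin(x),z]) for x in a]
    cv2.polylines(b,[np.array([np.array(proj('side',q))*k+2.5 for q in P]).astype(int)],True,(0,0,255))
cv2.imwrite('pics/g2.png',b[250*k:330*k,180*k:270*k])
```

```text
13.05 [0.5151072  0.14870346 0.36416352] 0.0812117747143483 [0.76758819 0.32406708 0.83184551]
```

View pics/g1.png

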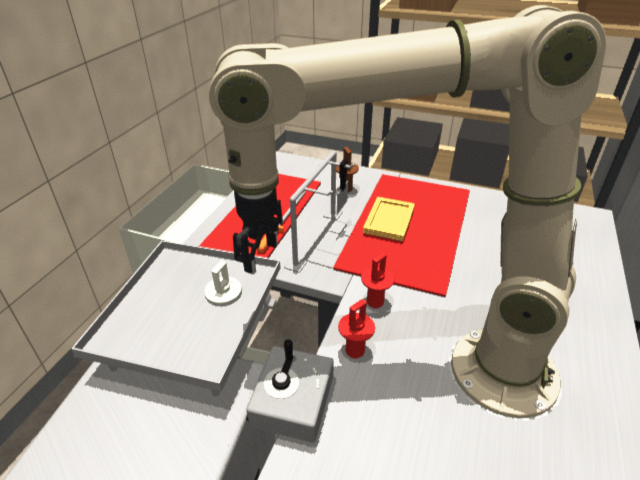

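View pics/g2.png

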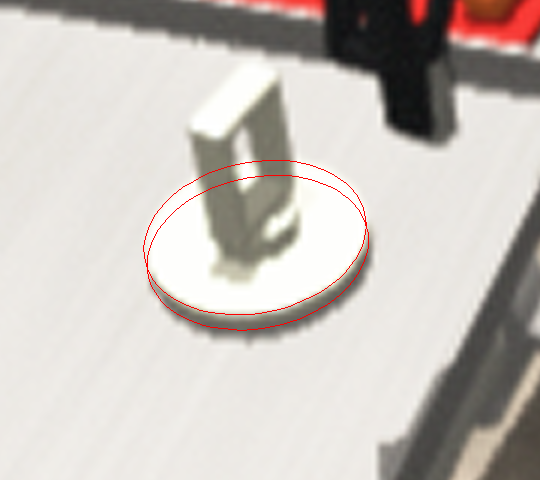

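The pusher is seated: flange top and underside match the 146/154 mm circles at the throat, upright and untouched. Next I measure the handle.

Run:
```python
from h import *
np.set_printoptions(precision=4,suppress=True)
s=cv2.imread("pics/side0.png");t=cv2.imread("pics/top0.png")
C4=lambda a,b:(100+a/4-.375,150+b/4-.375); C3=lambda a,b:(190+a/4-.375,270+b/4-.375)
print("disc",tri(C3(365,452),C4(254,507)))
print("pip1",tri(C3(461,358),C4(362,543)))
print("pip2",tri(C3(499,401),C4(334,587)))
print("pip3",tri(C3(511,455),C4(291,610)))
print("hubtop",tri(C3(364,430),C4(249,505)))
print("knobtop",tri(C3(393,290),C4(333,495)))
a=np.radians(6.4)
for hub in((.4346,.260),):
  k=np.array([hub[0]+.055*np.sin(a),hub[1]-.055*np.cos(a),0])
  for z in(.062,.1135,.1365): 
    for n,O,f in(('side',(190,270),4),('top',(100,150),4)):
      p=proj(n,k+[0,0,z]);print(z,n,np.round((np.array(p)-O+.375)*f,0))
for z0 in (.066,.07,.074):
  print(z0,[np.round(pl('side',C3(393,290),z0+.066),4),np.round(pl('top',C4(333,495),z0+.066),4),np.round(pl('side',C3(365,452),z0),4),np.round(pl('top',C4(254,507),z0),4)])
cv2.imwrite('pics/k1.png',np.hstack([cv2.resize(s[330:405,245:335],(0,0),fx=4.4,fy=4.4,interpolation=cv2.INTER_CUBIC),cv2.resize(t[245:320,130:220],(0,0),fx=4.4,fy=4.4,interpolation=cv2.INTER_CUBIC)]))
```

```text
disc (array([0.4339, 0.2612, 0.0872]), np.float64(0.0018090257382605546))
pip1 (array([0.4098, 0.1907, 0.0882]), np.float64(0.001699108596124845))
pip2 (array([0.3815, 0.2088, 0.0879]), np.float64(0.0011732273744080924))
pip3 (array([0.3657, 0.2366, 0.0865]), np.float64(0.0014944899944671095))
hubtop (array([0.4348, 0.2598, 0.1033]), np.float64(0.0006676514745424461))
knobtop (array([0.4423, 0.1981, 0.1378]), np.float64(0.004274167941454373))
0.062 side [400. 393.]
0.062 top [348. 494.]
0.1135 side [396. 332.]
0.1135 top [330. 494.]
0.1365 side [394. 303.]
0.1365 top [321. 494.]
0.066 [array([0.4465, 0.1943, 0.132 ]), array([0.4402, 0.1987, 0.132 ]), array([0.4419, 0.2482, 0.066 ]), array([0.433 , 0.2666, 0.066 ])]
0.07 [array([0.445 , 0.1973, 0.136 ]), array([0.4403, 0.1977, 0.136 ]), array([0.4406, 0.2507, 0.07  ]), array([0.433 , 0.2655, 0.07  ])]
0.074 [array([0.4435, 0.2003, 0.14  ]), array([0.4403, 0.1968, 0.14  ]), array([0.4392, 0.2532, 0.074 ]), array([0.433 , 0.2644, 0.074 ])]
```

View pics/k1.png

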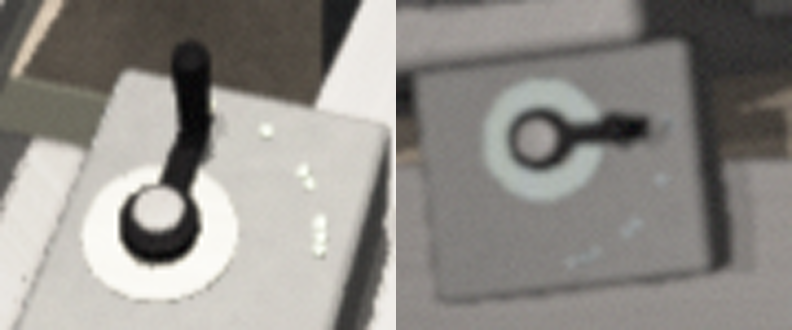

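Run:
```python
from h import *
from rig import sensors
np.set_printoptions(precision=4,suppress=True)
C3=lambda a,b:(190+a/4-.375,270+b/4-.375);C4=lambda a,b:(100+a/4-.375,150+b/4-.375)
print(pl('side',C3(393,292),.153),pl('top',C4(320,495),.153))
hub=np.array([.4343,.2605]);
for p in((.4098,.1907),(.3815,.2088),(.3657,.2366)):
    d=np.array(p)-hub;print(np.linalg.norm(d),np.degrees(np.arctan2(-d[0],-d[1])), )
o=sensors.get_obs();print(o['position'])
for ph in (0,.45,.9,1.35):
    a=-np.pi/2+np.radians(6.4)-ph;k=hub+.055*np.array([np.cos(a),np.sin(a)]);print(ph,k,np.linalg.norm(k))
```

```text
[0.4382 0.2112 0.153 ] [0.4404 0.2017 0.153 ]
0.07397492818516285 19.34121946958067
0.0738967522967011 45.603091194380546
0.07264413259169662 70.79184206061512
[0.5112 0.1531 0.3649]
0 [0.4404 0.2058] 0.4861589509355412
0.45 [0.416  0.2086] 0.46542007477401426
0.9 [0.3953 0.2217] 0.4532328280937035
1.35 [0.3823 0.2425] 0.45276057191309765
```

Box top is at z≈0.087, so the knob centre is at z≈0.130. The pips confirm the clicks, with mincer yaw 6.4°. Knob at (0.4404, 0.2058).

Run:
```python
from h import *
from rig import sensors
o=sensors.get_obs();print(o['position'],o['joint_positions'])
print(goal(o,(.4404,.2058,.26),-45))
```

```text
[0.51117014 0.15306068 0.36493219] [ 0.1579305   0.208898   -0.60310415  1.49467268  0.11964916  1.47250343
 -2.06879816]
(array([ -0.14,  -0.06, -47.95]), array([-49. ,  73.7, 104.7]))
```

drive_tool([
  [[0,0,-6,-5,8,0,0.9],[0,0,-12,-10,16,0,0.8],[0,0,-18,-17,26,5,0.7],[0,0,-24,-25,38,20,0.65],[0,0,-30,-33,50,40,0.65],[0,0,-36,-40,60,60,0.65],[0,0,-42,-46,68,80,0.65],[0,0,-48,-49,73.7,97,0.65],[0,0,-48,-49,73.7,104,0.65],[0,0,-48,-49,73.7,104,0.65]],
])

```text
t: 13.93
position: [0.44, 0.2055, 0.26]
ee_rot: [2.901, -1.205, 0.002]
contact_force: [0.4, -0.2, 0.3]
grip_width: 0.0554
```

Run:
```python
from h import *
from rig import sensors,get_image
o=sensors.get_obs();print(o['t'],o['position'],o['grip_width'])
print(goal(o,(.4404,.2058,.187),-45))
s=get_image('side')[:,:,::-1];cv2.imwrite('pics/l1.png',cv2.resize(s[270:420,200:360],None,fx=4,fy=4))
```

```text
13.9333 [0.43998154 0.20546463 0.26000486] 0.055381656391854564
(array([ 0.01, -0.08, -0.1 ]), array([-0. , -0.5, 73. ]))
```

View pics/l1.png

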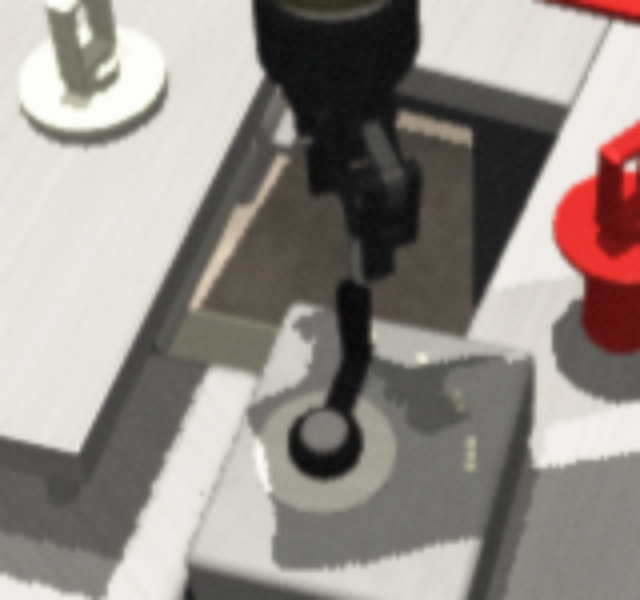

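Run:
```python
from h import *
for p in((.44,.2055,.187),(.46,.186,.19),(.42,.2255,.19),(.44,.2055,.153)):
    q=proj('side',np.array(p));print(p,(q[0]-200)*4,(q[1]-270)*4)
```

```text
(0.44, 0.2055, 0.187) 349.83275406662506 236.4842568808649
(0.46, 0.186, 0.19) 328.85050417271214 194.24170705311985
(0.42, 0.2255, 0.19) 370.81108159972973 273.06787425884545
(0.44, 0.2055, 0.153) 352.6712272025188 281.2795418960618
```

The finger tips match their projections, near (371,273) and far (329,194), and the knob top (353,281) lies midway between them. Next I descend and close.

drive_tool([
  [[0,0,0,0,0,12,0.65],[0,0,0,0,0,24,0.65],[0,0,0,0,0,36,0.65],[0,0,0,0,0,48,0.65],[0,0,0,0,0,60,0.65],[0,0,0,0,0,70,0.65],[0,0,0,0,0,73,0.65],[0,0,0,0,0,73,0.65],[0,0,0,0,0,73,0.5],[0,0,0,0,0,73,0.4]],
], squeeze=60)

```text
t: 14.82
position: [0.4413, 0.2057, 0.1888]
ee_rot: [-2.899, 1.206, -0.005]
contact_force: [0.3, -1.0, 0.0]
grip_width: 0.0342
```

drive_tool([
  [[0,0,0,0,0,0,0.3],[0,0,0,0,0,0,0.25],[0,0,0,0,0,0,0.2],[0,0,0,0,0,0,0.15],[0,0,0,0,0,0,0.1],[0,0,0,0,0,0,0],[0,0,0,0,0,0,0],[0,0,0,0,0,0,0],[0,0,0,0,0,0,0],[0,0,0,0,0,0,0]],
])

```text
t: 15.65
position: [0.4412, 0.2063, 0.1895]
ee_rot: [-2.899, 1.205, -0.005]
contact_force: [-2.9, 1.5, 4.9]
grip_width: 0.0157
```

Run:
```python
from h import *
from rig import sensors,get_image
o=sensors.get_obs();print(o['t'],o['position'],o['grip_width'],o['contact_force'])
s=get_image('side')[:,:,::-1];cv2.imwrite('pics/m1.png',cv2.resize(s[270:420,200:360],None,fx=4,fy=4))
hub=np.array([.4343,.2605])
for ph,j in((0,-45),(.15,-49),(.3,-52),(.45,-55),(.6,-58),(.75,-61),(.9,-65),(1.05,-68),(1.2,-71),(1.35,-75),(1.38,-75)):
    a=-np.pi/2+np.radians(6.4)-ph;k=hub+.055*np.array([np.cos(a),np.sin(a)]);print(ph,goal(o,(*k,o['position'][2]),j))
```

```text
15.65 [0.44119589 0.20631082 0.1894853 ] 0.01567023426172624 [-2.86830135  1.54936517  4.86954237]
0 (array([-0.18, -0.14, -0.15]), array([-0.2,  0.9, -0. ]))
0.15 (array([-0.19, -0.13,  3.85]), array([-5.8,  6.9, -0. ]))
0.3 (array([-0.19, -0.12,  6.85]), array([-12.2,  12.1,  -0.1]))
0.45 (array([-0.2 , -0.12,  9.85]), array([-19.4,  16.2,  -0.1]))
0.6 (array([-0.2 , -0.11, 12.85]), array([-27. ,  19.2,  -0.1]))
0.75 (array([-0.2 , -0.11, 15.85]), array([-35.1,  21.1,  -0.2]))
0.9 (array([-0.21, -0.1 , 19.85]), array([-43.3,  21.7,  -0.2]))
1.05 (array([-0.21, -0.1 , 22.85]), array([-51.5,  21. ,  -0.2]))
1.2 (array([-0.21, -0.09, 25.85]), array([-59.5,  19.2,  -0.2]))
1.35 (array([-0.22, -0.08, 29.85]), array([-67.2,  16.2,  -0.2]))
1.38 (array([-0.22, -0.08, 29.85]), array([-68.7,  15.4,  -0.2]))
```

View pics/m1.png

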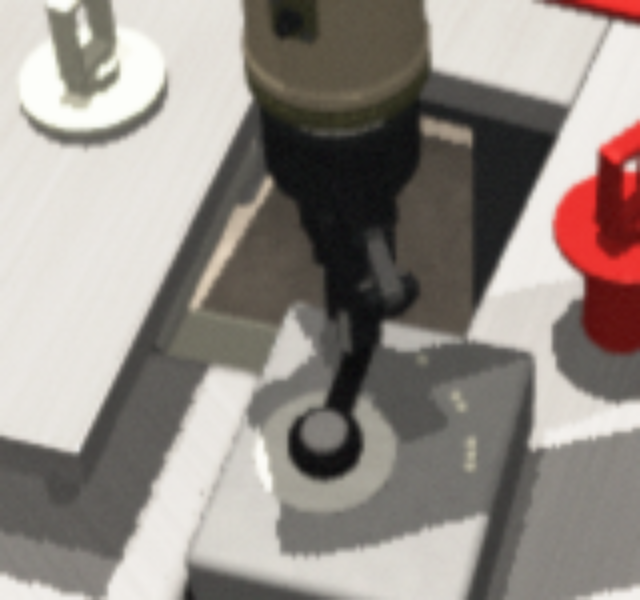

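The knob is pinched at 15.7 mm. I carry it round.

drive_tool([
  [[0,0,2,-3,4,0,0],[0,0,4,-6,7,0,0],[0,0,5.5,-9,9.5,0,0],[0,0,7,-12.2,12.1,0,0],[0,0,8.5,-15.7,14.3,0,0],[0,0,10,-19.4,16.2,0,0],[0,0,12,-23,17.8,0,0],[0,0,14,-27,19.2,0,0],[0,0,16,-31,20.3,0,0],[0,0,17,-35.1,21.1,0,0]],
])

```text
t: 16.53
position: [0.4033, 0.2158, 0.1898]
ee_rot: [-2.684, 1.624, -0.01]
contact_force: [7.3, 0.4, -4.8]
grip_width: 0.0158
```

```bash
cat > kn.py <<'E'
from h import *
from rig import sensors,get_image
import sys
o=sensors.get_obs();p=o['position'];print(o['t'],p,o['grip_width'],o['contact_force'])
hub=np.array([.4343,.2605]);d=p[:2]-hub;print('r',np.linalg.norm(d),'phi',-(np.arctan2(d[1],d[0])+np.pi/2-np.radians(6.4)))
s=get_image('side')[:,:,::-1];cv2.imwrite(f'pics/{sys.argv[1]}.png',cv2.resize(s[270:420,200:360],None,fx=4,fy=4))
for ph,j in((.8,-65),(.9,-65),(1.05,-68),(1.2,-71),(1.35,-75),(1.38,-75)):
    a=-np.pi/2+np.radians(6.4)-ph;k=hub+.055*np.array([np.cos(a),np.sin(a)]);print(ph,goal(o,(*k,p[2]),j))
E
python3 kn.py n1
```

```text
16.5333 [0.40328582 0.21577039 0.18983221] 0.015841387754219213 [ 7.28391781  0.39990774 -4.78317463]
r 0.054429932562416884 phi 0.7179637362658603
0.8 (array([-0.44, -0.15,  2.65]), array([-3.8,  2.4, -0. ]))
0.9 (array([-0.44, -0.15,  2.65]), array([-9. ,  4.3, -0.1]))
1.05 (array([-0.44, -0.14,  5.65]), array([-17. ,   6.2,  -0.1]))
1.2 (array([-0.45, -0.12,  8.65]), array([-25.2,   6.8,  -0.1]))
1.35 (array([-0.45, -0.11, 12.65]), array([-33.5,   6.2,  -0.1]))
1.38 (array([-0.45, -0.11, 12.65]), array([-35.1,   5.9,  -0.1]))
```

View pics/n1.png

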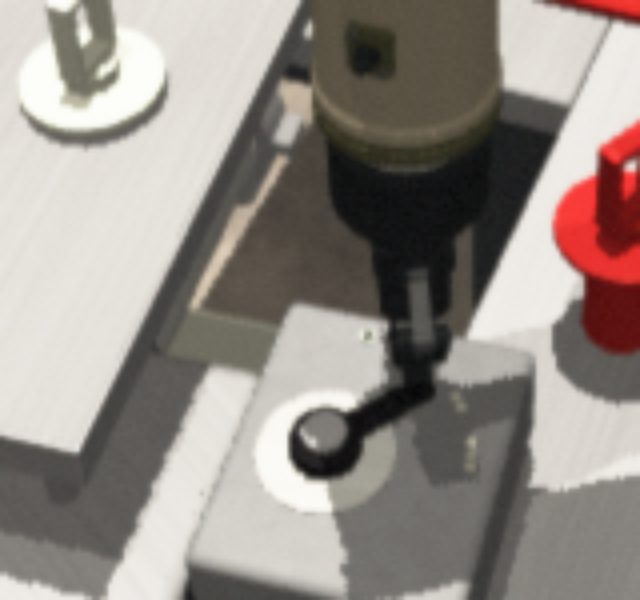

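The lever follows to about 0.72 rad. I continue to the third click.

drive_tool([
  [[0,0,1,-4,2.4,0,0],[0,0,2.5,-9,4.3,0,0],[0,0,4,-13,5.4,0,0],[0,0,5.5,-17,6.2,0,0],[0,0,7,-21,6.6,0,0],[0,0,8.5,-25.2,6.8,0,0],[0,0,10.5,-29.5,6.6,0,0],[0,0,12.5,-33.5,6.2,0,0],[0,0,12.5,-35,5.9,0,0],[0,0,12.5,-36,5.7,0,0]],
])

```text
t: 17.42
position: [0.3824, 0.2437, 0.1897]
ee_rot: [-2.489, 1.909, -0.013]
contact_force: [7.2, -8.3, -2.4]
grip_width: 0.0159
```

```bash
python3 kn.py n2
```

```text
17.4167 [0.38236159 0.24374284 0.18971531] 0.01592076872767812 [ 7.18907152 -8.29760616 -2.37658196]
r 0.054574722055478135 phi 1.3704058841493565
0.8 (array([-0.5 , -0.25, -9.97]), array([29.2, -9.8,  0.2]))
0.9 (array([-0.5 , -0.25, -9.97]), array([24.6, -6.8,  0.2]))
1.05 (array([-0.51, -0.24, -6.97]), array([17.2, -3.2,  0.1]))
1.2 (array([-0.52, -0.23, -3.97]), array([ 9.3, -0.8,  0. ]))
1.35 (array([-0.52, -0.21,  0.03]), array([1.1, 0.4, 0. ]))
1.38 (array([-0.52, -0.21,  0.03]), array([-0.5,  0.4, -0. ]))
```

View pics/n2.png

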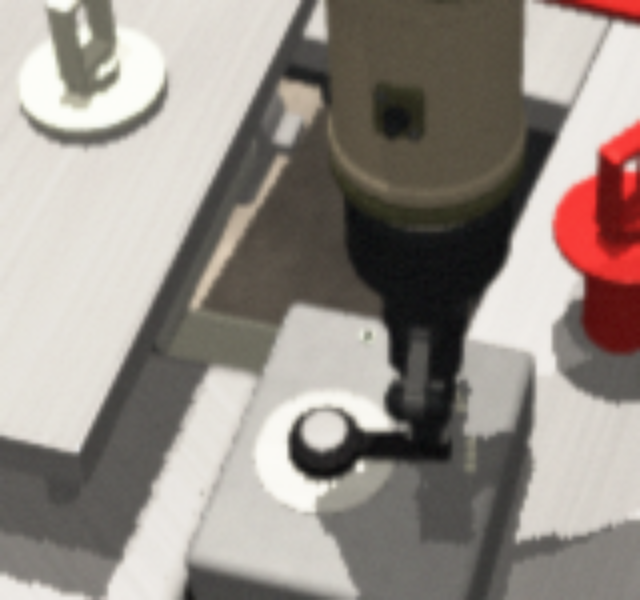

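The lever now points at the three-stud pip. I hold for 0.8 s, then check the lever angle from the image.

drive_tool([
  [[0,0,0,-0.3,0,0,0],[0,0,0,-0.3,0,0,0],[0,0,0,-0.3,0,0,0],[0,0,0,-0.3,0,0,0],[0,0,0,-0.3,0,0,0],[0,0,0,-0.3,0,0,0],[0,0,0,-0.3,0,0,0],[0,0,0,-0.3,0,0,0],[0,0,0,-0.3,0,0,0],[0,0,0,-0.3,0,0,0]],
])

```text
t: 18.3
position: [0.3833, 0.2418, 0.1896]
ee_rot: [-2.488, 1.913, -0.017]
contact_force: [2.3, -8.9, 1.9]
grip_width: 0.016
```

```bash
python3 kn.py n3
python3 - <<'E'
from h import *
hub=np.array([.4343,.2605])
# projected lever end (r=.063,z=.1) for several angles in crop coordinates
for ph in(.9,1.2,1.35,1.42):
    a=-np.pi/2+np.radians(6.4)-ph;k=hub+.055*np.array([np.cos(a),np.sin(a)]);q=proj('side',np.array([*k,.1]));print(ph,(q[0]-200)*4,(q[1]-270)*4)
E
```

```text
18.3 [0.3832759  0.24176655 0.1896447 ] 0.01601246392681129 [ 2.27970422 -8.89353268  1.88803455]
r 0.05435439810227538 phi 1.3306274466602923
0.8 (array([ -0.49,  -0.44, -10.11]), array([27.1, -9.4,  0.3]))
0.9 (array([ -0.49,  -0.44, -10.11]), array([22.5, -6.5,  0.2]))
1.05 (array([-0.5 , -0.43, -7.11]), array([15. , -2.9,  0.1]))
1.2 (array([-0.51, -0.41, -4.11]), array([ 7.1, -0.5,  0.1]))
1.35 (array([-0.52, -0.4 , -0.11]), array([-1. ,  0.7, -0. ]))
1.38 (array([-0.52, -0.4 , -0.11]), array([-2.6,  0.8, -0. ]))
0.9 424.2843827167803 396.6392640527656
1.2 432.38785404120495 422.80227285485535
1.35 432.89206311662815 436.67915020246073
1.42 432.2862261786024 443.2192126404161
```

View pics/n3.png

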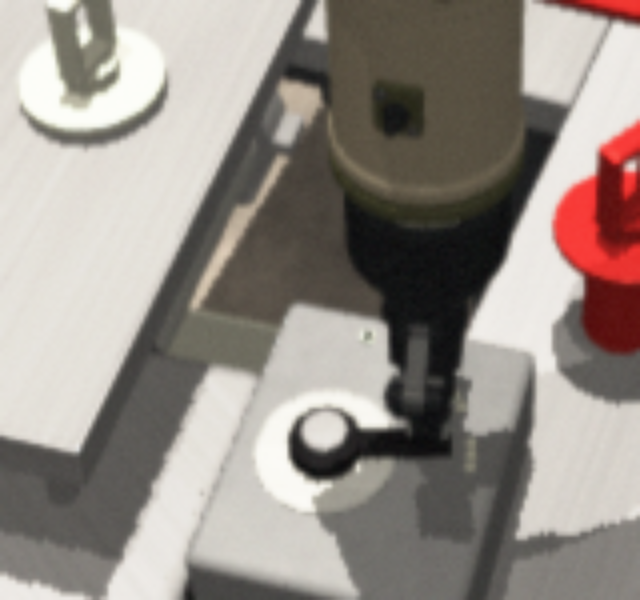

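The arm sagged slightly to 1.33 rad because each call restarts from the measured pose. I bias the target about 3 mm further on and hold.

drive_tool([
  [[0,0,0,-2,0.7,0,0],[0,0,0,-3.5,0.7,0,0],[0,0,0,-3.5,0.7,0,0],[0,0,0,-3.5,0.7,0,0],[0,0,0,-3.5,0.7,0,0],[0,0,0,-3.5,0.7,0,0],[0,0,0,-3.5,0.7,0,0],[0,0,0,-3.5,0.7,0,0],[0,0,0,-3.5,0.7,0,0],[0,0,0,-3.5,0.7,0,0]],
])

```text
t: 19.18
position: [0.3828, 0.2428, 0.1896]
ee_rot: [-2.487, 1.917, -0.021]
contact_force: [3.8, -7.1, 1.4]
grip_width: 0.0161
```

```bash
python3 kn.py n4
python3 - <<'E'
from rig import get_image,sensors
import cv2
cv2.imwrite('pics/n5.png',get_image('side')[:,:,::-1]); o=sensors.get_obs();print(o['t'],o['position'],abs(o['qvel']).max())
E
```

```text
19.1833 [0.3828274  0.24283386 0.189623  ] 0.01612106513430464 [ 3.84460038 -7.05190977  1.42804758]
r 0.054419863159843554 phi 1.3518803801189143
0.8 (array([ -0.49,  -0.62, -10.25]), array([28.2, -9.7,  0.4]))
0.9 (array([ -0.49,  -0.62, -10.25]), array([23.6, -6.7,  0.3]))
1.05 (array([-0.51, -0.6 , -7.25]), array([16.2, -3.1,  0.2]))
1.2 (array([-0.53, -0.59, -4.25]), array([ 8.3, -0.7,  0.1]))
1.35 (array([-0.55, -0.57, -0.25]), array([ 0.1,  0.6, -0. ]))
1.38 (array([-0.55, -0.57, -0.25]), array([-1.5,  0.7, -0. ]))
19.2833 [0.38283942 0.24284156 0.18964674] 0.0024644554107219117
```

View pics/n4.png

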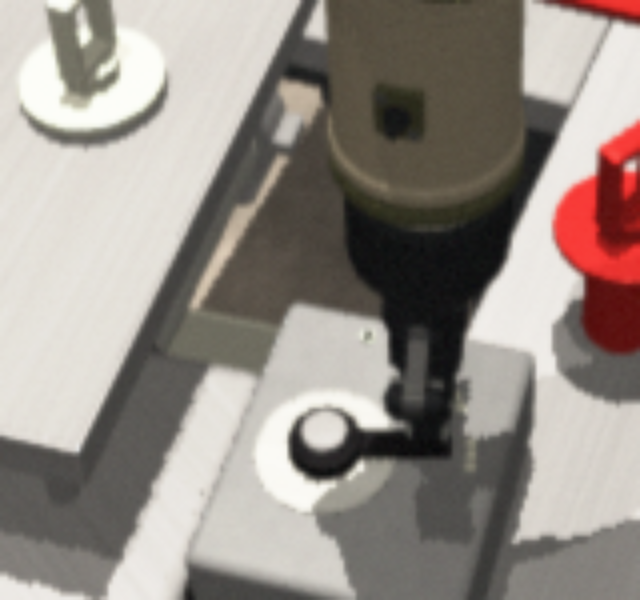

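View pics/n5.png

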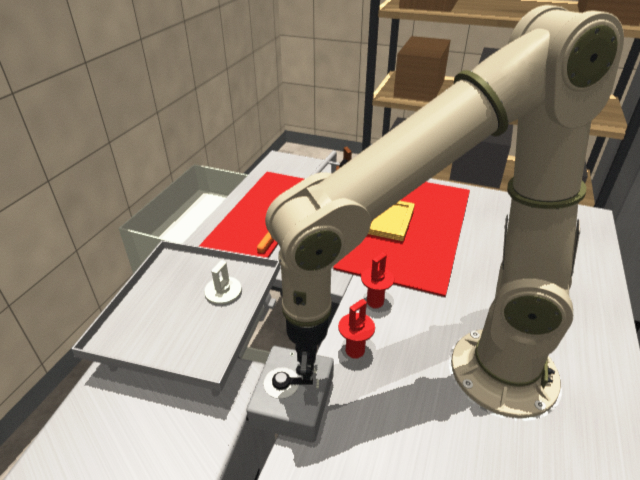

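The handle sits at about 1.35 rad and still, gripped, with about 8 N of spring load. The pusher stands upright in the throat at side pixel (222,285), clear of the arm. I hand in.

Run:
```python
from rig import order,sensors
print(order.job_done()); o=sensors.get_obs();print(o['t'],o['position'],o['contact_force'],o['grip_width'])
```

```text
the job is handed in; nothing more can be done
None
the job is handed in; nothing more can be done
```

I lifted the white pusher off its peg, lowered it into the throat until its flange sat on the collar, and let go. Then I turned the run handle to the third click and handed the job in at about 19.3 s while still holding it there. The hand-in reported no verdict.

**Pusher:**
- At seating the tool felt 10 N upward with the TCP at 0.252 m (0.253 m expected).
- After release, the side view showed the flange matching the circles drawn at the collar's height, and the pusher upright. It looked unchanged in the last picture.

**Handle:**
- The fingers hold the knob at 16 mm opening with a 60 N squeeze set, against about 8 N sideways from the spring.
- The angle is 1.35 rad from the tool's position, and the lever in the picture agrees roughly. The arm was still (joint speeds below 0.003 rad/s).
- It had sagged to 1.33 rad one move earlier, so I set the target about 3 mm further on.

**Disagreements:**
- My first crude knob triangulation put it about 15 mm too low and 7 mm off to the side. I placed it instead from the box top, the pips and the hub.
- The two cameras put the throat about 2 mm apart. The pusher went in without resistance.

**Left alone:** In the side pictures the trays and honing steel look unmoved. The scraper is mostly hidden behind the arm in the last picture, but it looked unmoved in the one after the pusher was placed. I did not measure any of them.

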